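# Show a trainee which sample, which boat and which timer key

### The arm

A 7-joint arm with a two-finger parallel gripper is mounted at the origin on a cart in front of the work surface, level with it; the furniture and walls round the work are solid. World frame = base frame: x ahead of the robot, y to its left, z up, the work surface at z = 0. Lengths are in m, angles in rad, forces in N, time in s.
With the tool pointing down it reaches from about 0.425 to 1.025 m from the base axis. Payload 9.4 kg.
Tool frame: the origin (TCP) lies between the finger pads, 19 mm behind the fingertips; this is the grasp point; z points along the fingers, y is the line along which they close (so a half turn about z gives the same grasp; the last joint's range is limited). The gripper opens to 93 mm and grips with 3 to 60 N. Pads are 15 mm wide; open, the fingers measure 128 mm over their backs; the gripper's body (75 mm by 188 mm) begins 65 mm behind the grasp point.
Start: joints at [1.228, 0.599, -0.003, 1.599, 0.002, 0.943, -0.08], TCP at [0.19, -0.7, 0.237] pointing down, gripper open.
Joint ranges: [-2.57, 2.57], [-0.35, 1.97], [-1.29, 1.29], [0.11, 2.56], [-1.05, 4.19], [0.11, 1.86], [-2.63, 2.63]. Speed limits (rad/s): [2.22, 2.22, 3.01, 3.01, 3.14, 3.14, 3.14].

### API

Orientations are given as a rotation vector (axis times angle).
In Python, from cell import manip gives the robot as it stands.
- The arm moves only by the tool jog_arm, never from a script. Its argument "deltas" is a list of rows, each a list of 5 numbers: the closure, from 0 (fully open) to 1 (shut), then the shift along the tool's x, y, z in cm, then the turn about the tool's z in rad. A call has 1 to 20 rows; each row shifts and turns the commanded pose from where the row before left it, along the tool's axes as they then stand; what a row does not reach is not made up. A row lasts 1/12 s, in which the tool goes at most 41.7 mm and 7.16 degrees, less where a joint would pass 70% of its speed; a pose out of reach is approached as far as the arm can. A call with a gripper value outside its range is refused whole. The fingers move at their own pace and stop on an object; the grip force is fixed at half the most. Time passes only in rows, so rows that do not move let the fingers close. It gives the time, the measured TCP pose, the force, the opening and the grip force at its end, in the units of the state.
- manip.observe(): the state, without advancing time (a new reading comes with each control period).
- manip.snapshot(name): name is "side" or "top"; returns the picture (480x640x3 uint8, red, green, blue); there is no depth.
- manip.get_calibration(name): a dict with "K" (3x3 intrinsics, pixels), "position" and "rotation" of the camera in the world. Camera axes: x right, y up, looking along -z (the intrinsics and any distortion apply to the point x, -y, -z); pixel columns grow to the right and rows downward; lengths in m; the calibration is good to about 2 mm. A picture is of the moment at which its call begins. get_calibration takes no time and is no camera call.
- manip.sign_off(): hands the job in; it is judged then, once.
Trained networks look in the newest picture that a camera, given by its name, has taken for a name from the list of things; names that differ only in an ending like _2 or _b are one class to them, and where a whole thing is asked for, a point or a joint stands for the part that bears it (a point fixed in the world has none). Each returns a list of dicts, best first, with "score" (0 to 1); they miss things now and then, are a little off and sometimes report something else, mostly with a low value. They report only what shows in the picture. A call takes as long as a camera call. They do not tell look-alikes from the thing itself.
- manip.look_for(camera, query): "extent" ([left, top, right, bottom] in pixels, round what is visible of it).
- manip.regions_of(camera, query): "region" (480x640 bool, what is visible of it) and "extent" ([left, top, right, bottom] in pixels, round what is visible of it).
- manip.mark_of(camera, query): "position" ([column, row] in pixels: a listed point, or the origin of a listed thing).
The state is a dict: "time_s": time; "qpos": joint angles; "joint_velocities": joint speeds; "joint_torque": joint torques, N m; "position": TCP position; "eef_rot": TCP orientation; "force": force on the tool from outside, world axes, zero at the start; "moment": the same for the moment, N m; "finger_gap": opening from 0.0 (shut) to 1.0 (fully open); "grip_force": force on a finger pad.
Only numpy, scipy, OpenCV 4.12 (cv2) and the standard library are available. Lean on these libraries where they do the work, as an engineer would, in place of code of your own. Each camera call takes 0.05 s, during which the arm holds its last target. There are 200 camera calls.

### The job

Show the trainee the next step without touching anything: with the fingers pointing straight down, point at the small bottle with the red cap in the row along the front of the bench, then at the cream weighing boat at the front that it is to be emptied into, then at the red key of the bench timer that has to be started. Each time bring the fingertips over the middle of the thing to a gap of about 1 to 3 cm and stay there for two seconds; between them raise the hand so that it does not point at anything else. Finish with the fingertips raised about 20 cm or more above the bench; nothing is touched, pressed, moved or lifted.

Things in the scene. Friction and masses are not known exactly. Their poses are not given: they have to be found in the camera images.
- red_bottle: small white sample bottle with a bright red cap (cap 20 mm in diameter), 25x25x52 mm, the first thing to point at; stands upright, loose. Origin: centre of its underside, z up, so the top of the cap is 52 mm above it. It stands in the front row of four, left of straight ahead (a red cap further back is not meant)
- blue_vial: glass screw-cap vial 25 mm in diameter, tan contents and a blue cap, 65 mm high, standing upright and loose among the others; not to be pointed at. Origin: centre of its underside, z up
- white_vial: glass screw-cap vial 25 mm in diameter, white contents and a white cap, 59 mm high, standing upright and loose among the others; not to be pointed at. Origin: centre of its underside, z up
- black_vial: glass screw-cap vial 25 mm in diameter, white contents and a black cap, 59 mm high, standing upright and loose among the others; not to be pointed at. Origin: centre of its underside, z up
- boat: empty cream-coloured disposable weighing boat, an oblong shallow tray with rounded corners, 67x90 mm and 18 mm high, the second thing to point at; lies loose on the bench. Origin: centre of its underside, z up; long side along its y. Lies at the front of the bench, straight ahead or a little to the right (others like it further back are not meant)
- dish: clear round petri dish with lid, 59 mm in diameter, 14 mm high, loose; not to be pointed at. Origin: centre of its underside, z up
- timer: low white bench timer, 62x66x19 mm, loose, with a display along its far side (+x) and a row of three spring keys along its near side (-x), 19 mm apart: two grey ones and the red one at the -y end (the right-hand end when the keys are nearest the robot). Origin: centre of its underside, z up. Lies at the front right
- red_key (a point): centre of the top of the timer's red key (10x14 mm, 19 mm above the bench), the third thing to point at; axes as the timer's
There are look-alikes about, which are no part of the job. Leave any purple look-alike of the boat alone.

How it is judged:
By the outcome, as a careful person would: the job done as asked, in the order asked, and still so for the second after the job is handed in, with the robot touching nothing.
It also fails if it takes over 67 s, if anything falls off the work surface, if the arm or the gripper's body presses on something with over 40 N, if the wrist force passes 120 N, or if a joint passes its speed limit or range.

## Working session

There is one attempt and no reset: what is moved stays moved. The work goes in short steps, Python scripts to look and compute and a tool call to move; the robot and the scene stay as the last step left them, time stands still between calls to the robot, and variables do not carry over. Pictures are saved under pics/ and viewed, at most 10 in all, crops included, and the job is handed in when it is done.

Besides the shell and the picture viewer there is one more tool, called after "Emit:" as name(argument=value, ...) on one line, values as JSON. jog_arm: Moves the arm, as the interface text tells. Its arguments: {"type":"object","properties":{"deltas":{"type":"array"}},"required":["deltas"]}

```bash
mkdir -p pics
cat > h.py <<'E'
import numpy as np,cv2
from cell import manip
def snap(c,n):
    im=manip.snapshot(c); cv2.imwrite(f'pics/{n}.png',im[:,:,::-1]); return im
def ray(c,p):
    k=manip.get_calibration(c); R=np.array(k['rotation']); 
    if R.shape!=(3,3): print('rot',R)
    d=np.linalg.inv(k['K'])@[p[0],p[1],1]; d=R@[d[0],-d[1],-d[2]]
    return np.array(k['position']),d
def onz(c,p,z):
    o,d=ray(c,p); return o+d*(z-o[2])/d[2]
def two(p,q,a='side',b='top'):
    o1,d1=ray(a,p);o2,d2=ray(b,q); A=np.stack([d1,-d2],1); s=np.linalg.lstsq(A,o2-o1,rcond=None)[0]
    x,y=o1+d1*s[0],o2+d2*s[1]; return (x+y)/2,np.linalg.norm(x-y)
E
python3 - <<'E'
from h import *
for c in ['side','top']:
    snap(c,c); k=manip.get_calibration(c); print(c,{a:np.round(b,3).tolist() if not isinstance(b,str) else b for a,b in k.items()})
    for q in ['red_bottle','boat','timer']:
        print(q,[(round(r['score'],2),np.round(r['extent']).tolist()) for r in manip.look_for(c,q)][:5])
    for q in ['red_key','red_bottle','boat']:
        print(q,[(round(r['score'],2),np.round(r['position'],1).tolist(),np.round(onz(c,r['position'],.019 if q=='red_key' else 0),3).tolist()) for r in manip.mark_of(c,q)][:5])
s=manip.observe();print(s['time_s'],s['position'],s['eef_rot'],s['finger_gap'])
E
```

```text
side {'K': [[591.984, 0.0, 319.749], [0.0, 591.984, 234.825], [0.0, 0.0, 1.0]], 'position': [0.559, 1.513, 0.61], 'rotation': [-0.007, 1.788, 2.534]}
red_bottle [(0.58, [305.0, 248.0, 314.0, 270.0])]
boat [(0.88, [315.0, 245.0, 349.0, 258.0]), (0.64, [283.0, 282.0, 317.0, 299.0])]
timer [(0.64, [302.0, 211.0, 325.0, 222.0])]
rot [-0.00665862  1.78830699  2.53380102]Traceback (most recent call last):
  File "<stdin>", line 7, in <module>
  File "h.py", line 11, in onz
    o,d=ray(c,p); return o+d*(z-o[2])/d[2]
                                      ~^^^
IndexError: invalid index to scalar variable.
```

View pics/side.png

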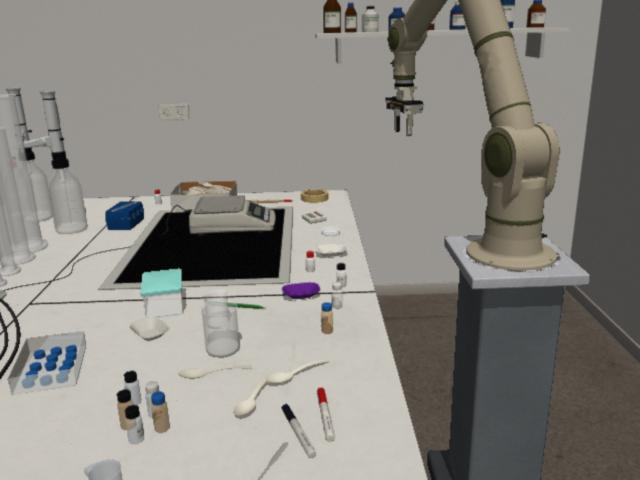

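The side view shows the red bottle at (310,261), the cream boat at (331,251), the purple look-alike at (300,290), the dish at (331,232) and the timer at (314,217). The rotation comes as a rotation vector, so I'll fix that.

```bash
sed -i "s/^    if R.shape.*/    if R.shape!=(3,3): R=cv2.Rodrigues(R)[0]/" h.py
python3 - <<'E'
from h import *
for c in ['side','top']:
    snap(c,c); k=manip.get_calibration(c); print(c,np.round(k['position'],3), [a for a in k])
    for q in ['red_bottle','boat','timer']:
        print(q,[(round(r['score'],2),np.round(r['extent']).tolist()) for r in manip.look_for(c,q)][:5])
    for q in ['red_key','red_bottle','boat','timer','dish','blue_vial','white_vial','black_vial']:
        print(q,[(round(r['score'],2),np.round(r['position'],1).tolist(),np.round(onz(c,r['position'],.019 if q=='red_key' else 0),3).tolist()) for r in manip.mark_of(c,q)][:5])
s=manip.observe();print(s['time_s'],s['position'],s['eef_rot'],s['finger_gap'])
E
```

```text
side [0.559 1.513 0.61 ] ['K', 'position', 'rotation']
red_bottle [(0.64, [306.0, 248.0, 315.0, 273.0])]
boat [(0.68, [281.0, 283.0, 321.0, 300.0]), (0.65, [314.0, 245.0, 350.0, 259.0])]
timer [(0.51, [337.0, 262.0, 346.0, 291.0]), (0.47, [299.0, 212.0, 326.0, 224.0])]
red_key [(0.72, [316.1, 212.6], [0.529, -0.371, 0.019])]
red_bottle [(0.55, [307.6, 268.8], [0.563, 0.063, 0.0])]
boat [(0.81, [302.7, 295.5], [0.577, 0.226, 0.0]), (0.53, [331.2, 256.0], [0.496, -0.023, 0.0])]
timer [(0.5, [311.6, 219.4], [0.545, -0.358, 0.0])]
dish [(0.65, [332.0, 230.8], [0.483, -0.235, 0.0])]
blue_vial [(0.56, [325.7, 329.0], [0.528, 0.396, 0.0])]
white_vial [(0.62, [334.2, 309.1], [0.505, 0.304, 0.0])]
black_vial [(0.47, [343.3, 283.7], [0.475, 0.167, 0.0])]
top [ 0.338 -0.01   1.324] ['K', 'position', 'rotation']
red_bottle [(0.57, [284.0, 217.0, 296.0, 228.0])]
boat [(0.83, [314.0, 230.0, 337.0, 260.0]), (0.59, [224.0, 197.0, 253.0, 230.0])]
timer [(0.56, [418.0, 223.0, 442.0, 247.0])]
red_key [(0.7, [444.1, 231.3], [0.542, -0.399, 0.019]), (0.69, [252.0, 245.7], [0.481, 0.175, 0.019])]
red_bottle [(0.64, [290.6, 222.8], [0.557, 0.064, 0.0]), (0.54, [380.9, 249.3], [0.484, -0.212, 0.0])]
boat [(0.61, [324.3, 244.7], [0.493, -0.04, 0.0]), (0.55, [233.7, 214.6], [0.577, 0.237, 0.0])]
timer [(0.63, [429.1, 230.8], [0.545, -0.359, 0.0])]
dish [(0.54, [379.1, 248.6], [0.486, -0.207, 0.0])]
blue_vial [(0.62, [179.8, 225.8], [0.537, 0.398, 0.0])]
white_vial [(0.49, [218.9, 237.8], [0.504, 0.278, 0.0])]
black_vial [(0.51, [250.3, 245.8], [0.483, 0.183, 0.0])]
1.45 [ 0.19044766 -0.69954178  0.2374212 ] [ 3.11385911e+00  4.16338094e-01 -5.76995920e-05] 0.9995587114275929
```

View pics/top.png

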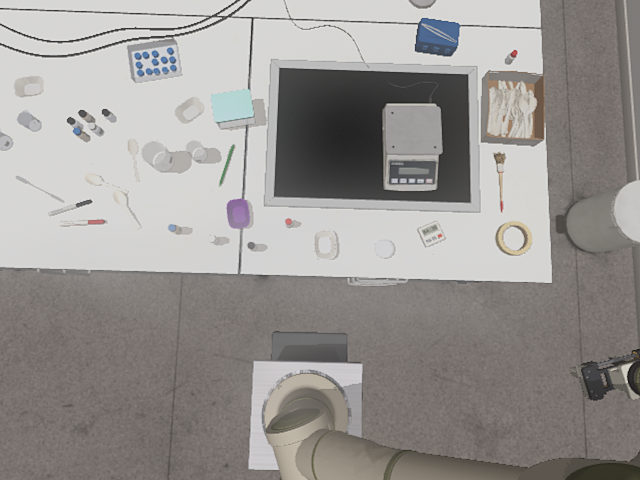

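The top view shows the red cap at about (289,222), the boat at (326,245), the dish at (385,249) and the timer at (431,234), turned a bit. I'll zoom both views and segment by colour for precise centres.

Run:
```python
from h import *
T=cv2.imread('pics/top.png');S=cv2.imread('pics/side.png')
a=cv2.resize(T[205:265,275:455],None,fx=4.4,fy=4.4,interpolation=cv2.INTER_CUBIC)
b=cv2.resize(S[200:280,290:365],None,fx=4,fy=4,interpolation=cv2.INTER_CUBIC)
v=np.zeros((600,800,3),np.uint8); v[:a.shape[0],:a.shape[1]]=a[:,:800]; v[270:270+b.shape[0],:b.shape[1]]=b; cv2.imwrite('pics/z.png',v)
def red(I,x0,y0,x1,y1):
    f=I[y0:y1,x0:x1].astype(float); w=np.clip(f[...,2]-f[...,:2].max(2)-25,0,None)
    g=np.mgrid[y0:y1,x0:x1]; print(np.round(w.max()),(w>0).sum()); return (w*g[1]).sum()/w.sum(),(w*g[0]).sum()/w.sum()
ct,cs=red(T,275,205,305,235),red(S,300,245,320,280)
kt,ks=red(T,415,220,450,250),red(S,298,208,330,225)
print('cap',ct,cs,two(cs,ct),onz('top',ct,.052)); print('key',kt,ks,two(ks,kt),onz('top',kt,.019))
for c in ['top','side']:
    for r in manip.regions_of(c,'boat'):
        ys,xs=np.nonzero(r['region']); e=r['extent']; m=((e[0]+e[2])/2,(e[1]+e[3])/2);rc=cv2.minAreaRect(np.c_[xs,ys].astype(np.float32)); print(c,r['score'],m,rc,onz(c,rc[0],.012))
```

```text
71.0 34
121.0 52
90.0 16
48.0 8
cap (np.float64(288.08343558282206), np.float64(221.05092024539877)) (np.float64(309.7007650892604), np.float64(253.77444035137432)) (array([0.55520391, 0.06881204, 0.04458654]), np.float64(0.0017311879908514728)) [0.55307413 0.06840596 0.052     ]
key (np.float64(439.3721552878179), np.float64(235.3065595716198)) (np.float64(315.49295774647885), np.float64(212.01408450704224)) (array([ 0.53014287, -0.38560339,  0.01628913]), np.float64(0.0016509749734905522)) [ 0.52891383 -0.38473144  0.019     ]
top 0.78 (325.25, 245.25) ((325.5, 244.0), (28.0, 21.0), 90.0) [ 0.49350756 -0.04369369  0.012     ]
top 0.62 (238.85000000000002, 213.8) ((238.0, 213.5), (29.0, 22.0), 90.0) [0.57837802 0.22249355 0.012     ]
side 0.9 (301.5, 292.85) ((300.5, 290.0), (16.0, 37.0), 90.0) [0.5813492  0.22058169 0.012     ]
side 0.87 (331.0, 251.35) ((331.6394348144531, 250.09072875976562), (11.574307441711426, 31.06437110900879), 86.18592071533203) [ 0.49397426 -0.03704358  0.012     ]
side 0.45 (327.79999999999995, 316.65) ((326.0, 317.5), (31.0, 12.0), 90.0) [0.5261205  0.36639539 0.012     ]
```

View pics/z.png

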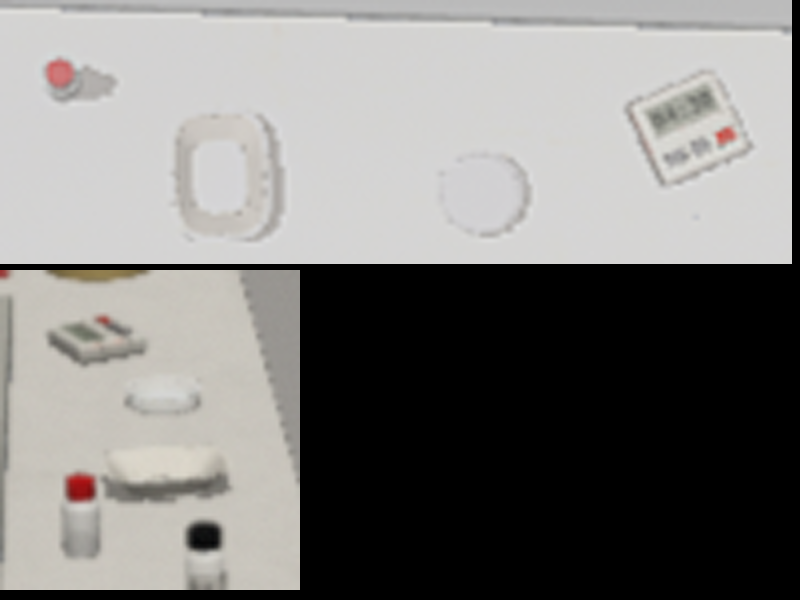

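Measured positions, which agree between the two views to about 2 mm and match the listed heights:

| Target | x (m) | y (m) | z (m) |
|---|---|---|---|
| Cap | 0.554 | 0.068 | 0.052 |
| Boat | 0.492 | -0.042 | – |
| Key | 0.529 | -0.385 | 0.019 |

Tool yaw is 0.266. I'll set out high with the fingers shut.

Emit:
jog_arm(deltas=[[1,0.9,-1.1,-0.2,0],[1,1.8,-2.1,-0.2,0],[1,1.8,-2.1,-0.2,0],[1,1.8,-2.1,-0.2,0],[1,1.8,-2.1,-0.2,0],[1,1.8,-2.1,-0.2,0],[1,1.8,-2.1,-0.2,0],[1,1.8,-2.1,-0.2,0],[1,1.8,-2.1,-0.2,0],[1,1.8,-2.1,-0.2,0],[1,1.8,-2.1,-0.2,0],[1,1.8,-2.1,-0.2,0],[1,1.8,-2.1,-0.2,0],[1,1.8,-2.1,-0.2,0],[1,1.8,-2.1,-0.2,0],[1,1.8,-2.1,-0.2,0],[1,1.8,-2.1,-0.2,0],[1,1.8,-2.1,-0.2,0],[1,1.8,-2.1,0,0],[1,1.8,-2.1,0,0]])

```text
time_s: 3.22
position: [0.4219, -0.2106, 0.2738]
eef_rot: [3.113, 0.416, 0.001]
force: [0.2, -1.1, -0.1]
finger_gap: 0.003
grip_force: 0.0
```

```bash
cat >> h.py <<'E'
def to(x,y,z):
    s=manip.observe(); R=cv2.Rodrigues(np.array(s['eef_rot']))[0]
    print(round(s['time_s'],2),np.round(s['position'],4),'z axis',R[:,2].round(3),'F',np.round(s['force'],1),'gap',round(s['finger_gap'],3),'q',np.round(s['qpos'],2))
    print('tool delta cm',np.round(R.T@(np.array([x,y,z])-s['position'])*100,2))
E
python3 -c "from h import *;to(.554,.068,.28)"
```

```text
3.22 [ 0.4219 -0.2106  0.2738] z axis [ 0.001 -0.    -1.   ] F [ 0.2 -1.1 -0.1] gap 0.003 q [ 0.44  0.25 -0.12  2.11  0.04  0.78 -1.01]
tool delta cm [ 20.06 -23.41  -0.62]
```

Emit:
jog_arm(deltas=[[1,1.8,-2.1,0,0],[1,1.8,-2.1,0,0],[1,1.8,-2.1,0,0],[1,1.8,-2.1,0,0],[1,1.8,-2.1,0,0],[1,1.8,-2.1,0,0],[1,1.8,-2.1,0,0],[1,1.8,-2.1,0,0],[1,1.8,-2.1,0,0],[1,1.8,-2.1,0,0],[1,1.3,-1.6,0,0],[1,0.7,-0.8,0,0],[1,0,0,2,0],[1,0,0,2,0],[1,0,0,2,0],[1,0,0,2,0],[1,0,0,1,0],[1,0,0,0,0]])

```text
time_s: 4.72
position: [0.5517, 0.0657, 0.1815]
eef_rot: [3.113, 0.415, -0.006]
force: [-0.1, -0.3, 1.0]
finger_gap: 0.008
grip_force: 0.0
```

Run:
```python
from h import *
to(.554,.068,.090)
T=snap('top','t2');S=snap('side','s2')
v=np.hstack([cv2.resize(S[170:310,260:400],None,fx=4,fy=4),cv2.resize(T[200:255,260:315],(240,560)) ])
cv2.imwrite('pics/z2.png',v[:,:,::-1])
```

```text
4.72 [0.5517 0.0657 0.1815] z axis [-0.004 -0.001 -1.   ] F [-0.1 -0.3  1. ] gap 0.008 q [-0.09  0.48 -0.18  2.03  0.14  0.65 -1.67]
tool delta cm [ 0.31 -0.16  9.15]
```

View pics/z2.png

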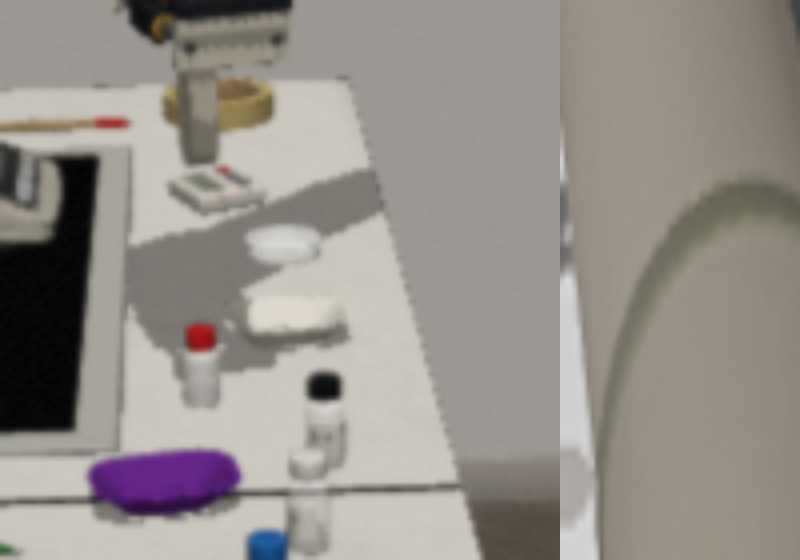

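In the side view the shut fingertips at crop (199,163) sit right above the red cap at (201,325). I'll descend to a gap of about 1.9 cm and hold 2.25 s or more.

Emit:
jog_arm(deltas=[[1,0.1,0,1,0],[1,0.1,-0.1,2,0],[1,0.1,-0.1,2,0],[1,0,0,2,0],[1,0,0,1.5,0],[1,0,0,0.7,0],[1,0,0,0,0],[1,0,0,0,0],[1,0,0,0,0]])

```text
time_s: 5.57
position: [0.5559, 0.0694, 0.0924]
eef_rot: [-3.114, -0.416, -0.002]
force: [0.1, -0.2, 0.2]
finger_gap: 0.007
grip_force: 0.0
```

Run:
```python
from h import *
to(.554,.068,.090)
S=snap('side','s3'); cv2.imwrite('pics/z3.png',cv2.resize(S[210:290,270:370],None,fx=6,fy=6,interpolation=cv2.INTER_CUBIC)[:,:,::-1])
```

```text
5.57 [0.5559 0.0694 0.0924] z axis [ 0.001  0.    -1.   ] F [ 0.1 -0.2  0.2] gap 0.007 q [-0.13  0.61 -0.14  2.09  0.19  0.45 -1.72]
tool delta cm [-0.22  0.08  0.24]
```

View pics/z3.png

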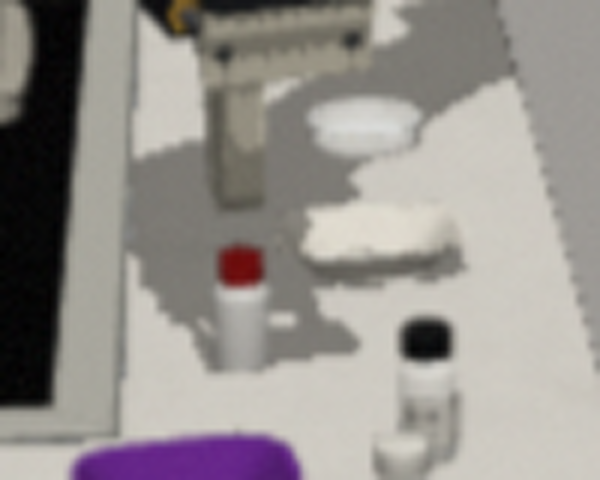

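The fingertips hang centred over the cap with a gap of about 2 cm. I'll make a 2 mm correction and hold.

Emit:
jog_arm(deltas=[[1,-0.2,0.1,0.1,0],[1,0,0,0,0],[1,0,0,0,0],[1,0,0,0,0],[1,0,0,0,0],[1,0,0,0,0],[1,0,0,0,0],[1,0,0,0,0],[1,0,0,0,0],[1,0,0,0,0],[1,0,0,0,0],[1,0,0,0,0],[1,0,0,0,0],[1,0,0,0,0],[1,0,0,0,0],[1,0,0,0,0],[1,0,0,0,0],[1,0,0,0,0],[1,0,0,0,0],[1,0,0,0,0]])

```text
time_s: 7.28
position: [0.5536, 0.0678, 0.0904]
eef_rot: [-3.114, -0.416, 0.0]
force: [-0.1, -0.3, 0.3]
finger_gap: 0.008
grip_force: 0.0
```

Emit:
jog_arm(deltas=[[1,0,0,0,0],[1,0,0,0,0],[1,0,0,0,0],[1,0,0,0,0],[1,0,0,0,0],[1,0,0,0,0],[1,0,0,0,0],[1,0,0,0,0],[1,0,0,0,0],[1,0,0,0,0]])

```text
time_s: 8.12
position: [0.5536, 0.0678, 0.0904]
eef_rot: [3.114, 0.416, -0.0]
force: [-0.5, 0.4, 0.1]
finger_gap: 0.008
grip_force: 0.0
```

Emit:
jog_arm(deltas=[[1,0,0,-1,0],[1,0,0,-2.5,0],[1,0,0,-2.5,0],[1,0,0,-2.5,0],[1,0,0,-2.5,0],[1,0,0,-2.5,0],[1,0,0,-1.5,0],[1,0,0,0,0],[1,0,0,0,0]])

```text
time_s: 8.87
position: [0.5538, 0.0678, 0.2417]
eef_rot: [-3.114, -0.416, -0.003]
force: [-0.5, 0.4, 0.5]
finger_gap: -0.001
grip_force: 0.0
```

```bash
python3 -c "from h import *;to(.492,-.042,.24)"
```

```text
8.87 [0.5538 0.0678 0.2417] z axis [ 0.002  0.    -1.   ] F [-0.5  0.4  0.5] gap -0.001 q [-0.07  0.4  -0.2   1.97  0.11  0.78 -1.65]
tool delta cm [-8.85  8.97  0.15]
```

Emit:
jog_arm(deltas=[[1,-1,1,0,0],[1,-2,2,0,0],[1,-2,2,0,0],[1,-2,2,0,0],[1,-1.3,1.4,0,0],[1,-0.5,0.5,0,0],[1,0,0,1,0],[1,0,0,2.5,0],[1,0,0,2.5,0],[1,0,0,2.5,0],[1,0,0,2.5,0],[1,0,0,2.5,0],[1,0,0,2,0],[1,0,0,1,0],[1,0,0,0,0],[1,0,0,0,0]])

```text
time_s: 10.2
position: [0.4919, -0.0404, 0.0748]
eef_rot: [-3.113, -0.418, 0.002]
force: [-0.1, -0.3, -0.1]
finger_gap: 0.003
grip_force: 0.0
```

Run:
```python
from h import *
to(.492,-.042,.049)
S=snap('side','s4'); cv2.imwrite('pics/z4.png',cv2.resize(S[200:280,280:380],None,fx=6,fy=6,interpolation=cv2.INTER_CUBIC)[:,:,::-1])
```

```text
10.2 [ 0.4919 -0.0404  0.0748] z axis [-0.002  0.    -1.   ] F [-0.1 -0.3 -0.1] gap 0.003 q [ 0.04  0.6  -0.11  2.25  0.2   0.31 -1.54]
tool delta cm [-0.03  0.16  2.58]
```

View pics/z4.png

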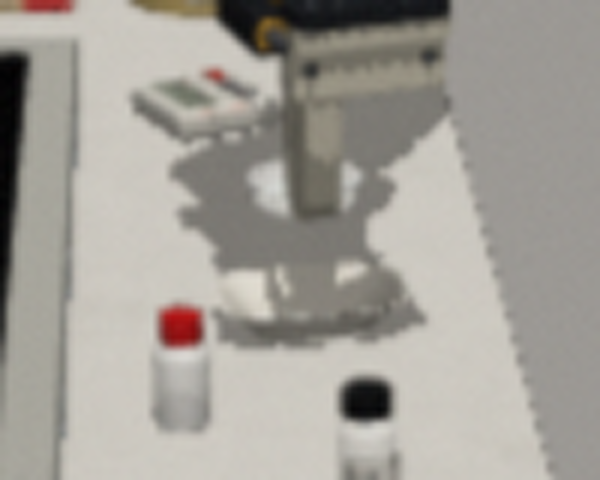

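The fingertips at crop (317,215) are above the middle of the boat, which spans (220–400, 262–335), still about 3.8 cm above the rim. Next I'll go down 2.5 cm, hold and raise.

Emit:
jog_arm(deltas=[[1,0,0.1,1,0],[1,0,0,1,0],[1,0,0,0.5,0],[1,0,0,0,0],[1,0,0,0,0],[1,0,0,0,0],[1,0,0,0,0],[1,0,0,0,0],[1,0,0,0,0],[1,0,0,0,0],[1,0,0,0,0],[1,0,0,0,0],[1,0,0,0,0],[1,0,0,0,0],[1,0,0,0,0],[1,0,0,0,0],[1,0,0,0,0],[1,0,0,0,0],[1,0,0,0,0],[1,0,0,0,0]])

```text
time_s: 11.92
position: [0.4923, -0.0421, 0.0504]
eef_rot: [3.114, 0.416, -0.0]
force: [0.8, -0.3, 0.6]
finger_gap: 0.011
grip_force: 0.0
```

Emit:
jog_arm(deltas=[[1,0,0,0,0],[1,0,0,0,0],[1,0,0,0,0],[1,0,0,0,0],[1,0,0,0,0],[1,0,0,0,0],[1,0,0,0,0],[1,0,0,0,0],[1,0,0,0,0],[1,0,0,0,0],[1,0,0,0,0],[1,0,0,0,0]])

```text
time_s: 12.92
position: [0.4924, -0.0422, 0.0504]
eef_rot: [3.114, 0.416, 0.0]
force: [-0.4, 0.1, -0.3]
finger_gap: 0.005
grip_force: 0.0
```

Emit:
jog_arm(deltas=[[1,0,0,-1,0],[1,0,0,-2.5,0],[1,0,0,-2.5,0],[1,0,0,-2.5,0],[1,0,0,-2.5,0],[1,0,0,-2.5,0],[1,0,0,-2.5,0],[1,0,0,-2,0],[1,0,0,-1,0],[1,0,0,0,0],[1,0,0,0,0]])

```text
time_s: 13.83
position: [0.4922, -0.0422, 0.2405]
eef_rot: [3.114, 0.416, 0.001]
force: [0.2, -0.4, -0.7]
finger_gap: 0.005
grip_force: 0.0
```

```bash
python3 -c "from h import *;to(.529,-.385,.24)"
```

```text
13.83 [ 0.4922 -0.0422  0.2405] z axis [ 0.001 -0.    -1.   ] F [ 0.2 -0.4 -0.7] gap 0.005 q [ 0.13  0.33 -0.21  2.11  0.1   0.72 -1.45]
tool delta cm [-5.45 34.04  0.06]
```

Emit:
jog_arm(deltas=[[1,-0.2,1.2,0,0],[1,-0.4,2.5,0,0],[1,-0.4,2.5,0,0],[1,-0.4,2.5,0,0],[1,-0.4,2.5,0,0],[1,-0.4,2.5,0,0],[1,-0.4,2.5,0,0],[1,-0.4,2.5,0,0],[1,-0.4,2.5,0,0],[1,-0.4,2.5,0,0],[1,-0.4,2.5,0,0],[1,-0.4,2.5,0,0],[1,-0.4,2.5,0,0],[1,-0.4,2.0,0,0],[1,0,0.8,0,0],[1,0,0,0,0],[1,0,0,0,0]])

```text
time_s: 15.25
position: [0.5293, -0.3832, 0.239]
eef_rot: [-3.112, -0.416, 0.002]
force: [-0.4, 0.7, -0.5]
finger_gap: 0.008
grip_force: 0.0
```

Emit:
jog_arm(deltas=[[1,0,0,1,0],[1,0,0,2.5,0],[1,0,0,2.5,0],[1,0,0,2.5,0],[1,0,0,2.5,0],[1,0,0,2.5,0],[1,0,0,1,0],[1,0,0,0.5,0],[1,0,0,0,0],[1,0,0,0,0]])

```text
time_s: 16.08
position: [0.5301, -0.3841, 0.0912]
eef_rot: [3.113, 0.417, 0.001]
force: [0.6, 0.2, 0.7]
finger_gap: 0.003
grip_force: 0.0
```

Run:
```python
from h import *
to(.529,-.385,.057)
S=snap('side','s5');T=snap('top','t5')
a=cv2.resize(S[180:250,280:345],None,fx=6,fy=6,interpolation=cv2.INTER_CUBIC);b=cv2.resize(T[200:270,400:465],None,fx=6,fy=6,interpolation=cv2.INTER_CUBIC)
cv2.imwrite('pics/z5.png',np.hstack([a,b])[:,:,::-1])
```

```text
16.08 [ 0.5301 -0.3841  0.0912] z axis [ 0.001 -0.    -1.   ] F [0.6 0.2 0.7] gap 0.003 q [ 0.62  0.69 -0.12  1.87  0.14  0.59 -0.89]
tool delta cm [-0.13  0.05  3.42]
```

View pics/z5.png

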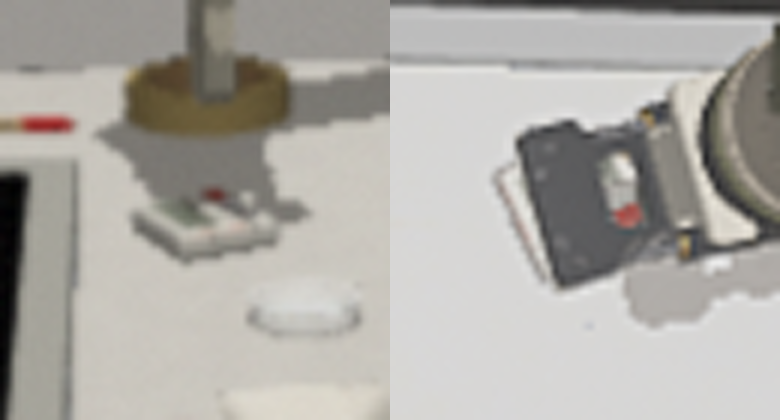

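In the side view the tips at (214,100) are above the red key at (213,194). I'll descend 3.4 cm to a gap of about 1.9 cm, hold, then raise high.

Emit:
jog_arm(deltas=[[1,-0.1,0.1,1,0],[1,0,0,1.2,0],[1,0,0,0.8,0],[1,0,0,0.4,0],[1,0,0,0,0],[1,0,0,0,0],[1,0,0,0,0],[1,0,0,0,0],[1,0,0,0,0],[1,0,0,0,0],[1,0,0,0,0],[1,0,0,0,0],[1,0,0,0,0],[1,0,0,0,0],[1,0,0,0,0],[1,0,0,0,0],[1,0,0,0,0],[1,0,0,0,0],[1,0,0,0,0],[1,0,0,0,0]])

```text
time_s: 17.85
position: [0.5288, -0.3856, 0.0564]
eef_rot: [-3.114, -0.416, 0.0]
force: [0.0, 0.5, -0.5]
finger_gap: 0.007
grip_force: 0.0
```

Emit:
jog_arm(deltas=[[1,0,0,0,0],[1,0,0,0,0],[1,0,0,0,0],[1,0,0,0,0],[1,0,0,0,0],[1,0,0,0,0],[1,0,0,0,0],[1,0,0,0,0],[1,0,0,0,0],[1,0,0,0,0],[1,0,0,0,0],[1,0,0,0,0]])

```text
time_s: 18.85
position: [0.5288, -0.3856, 0.0564]
eef_rot: [-3.114, -0.416, 0.0]
force: [1.0, -0.2, 0.4]
finger_gap: 0.006
grip_force: 0.0
```

Emit:
jog_arm(deltas=[[1,0,0,-1,0],[1,0,0,-2.5,0],[1,0,0,-2.5,0],[1,0,0,-2.5,0],[1,0,0,-2.5,0],[1,0,0,-2.5,0],[1,0,0,-2.5,0],[1,0,0,-2.5,0],[1,0,0,-2.5,0],[1,0,0,-2,0],[1,0,0,-1,0],[1,0,0,0,0],[1,0,0,0,0],[1,0,0,0,0],[1,0,0,0,0]])

```text
time_s: 20.1
position: [0.5283, -0.3853, 0.2948]
eef_rot: [-3.112, -0.416, 0.003]
force: [0.5, 0.7, 0.5]
finger_gap: 0.006
grip_force: 0.0
```

Run:
```python
from h import *
to(.529,-.385,.28)
S=snap('side','s6'); A=cv2.imread('pics/side.png')[:,:,::-1]
d=cv2.absdiff(S,A).max(2)[240:275,295:360]; print('changed px',(d>40).sum())
```

```text
20.1 [ 0.5283 -0.3853  0.2948] z axis [-0.002  0.001 -1.   ] F [0.5 0.7 0.5] gap 0.006 q [ 0.65  0.46 -0.15  1.7   0.08  0.99 -0.84]
tool delta cm [ 0.08 -0.    1.48]
changed px 0
```

```bash
python3 -c "from cell import manip;print(manip.sign_off())"
```

```text
the job is handed in; nothing more can be done
None
```

I pointed at the red-capped bottle, then the cream boat, then the timer's red key, each for more than 2 s at a gap of about 1–3 cm; the wrist force stayed at noise level throughout, and I handed the job in at about 20 s with the fingertips about 27 cm above the bench.

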